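# Date-code a fish tin on the sloped stamping pad

### The job

Lay the gold fish tin with the red band on the raised, sloping pad of the date-coding stand, lid up, lengthwise along the slope, centred across the narrow pad and with its lower end close against the orange stop; lower it until it lies flat on the pad before you let go. Once it rests there by itself, press it down until the sprung pad reaches its stop, hold briefly, then let it spring back up and leave the tin lying in place. Leave the two round cans and the ink jar where they are.

Things in the scene. Friction and masses are not known exactly. Their poses are not given: they have to be found in the camera images.
- tin: Flat rectangular fish tin with rounded corners, gold with a red band round its sides and a small pull ring on the lid; 104 long (its x) x 58 wide (its y) x 28 high (its z) mm, about 0.2 kg. Starts flat on the table, lid up, any of three spots. Origin: centre of its underside. Either end may point up the slope.
- stand: Fixed date-coding stand: grey base plate 200 x 130 x 12 mm, blue housing, pad on top sloping 30 deg, rising towards the stand's +x (low end towards the robot). Origin: on the table, straight below the pad's top centre. A post of 8 mm radius, 112 mm behind (+x) and 55 mm to its left (+y), carries a lamp bar over the pad. Position and yaw vary.
- pad_top (a point): Centre of the pad's top; the tin's underside centre belongs here. 120 mm above the table when up. x up the slope, y across, z out of the face (30 deg from vertical, towards the robot). Black pad 40 mm wide (y; the tin overhangs), x -58 to +50 mm, 8 mm thick; orange stop at the low end 40 wide, 12 high, inner face at x = -52 mm. Moves with the pad; only the 36 mm wide housing is below.
- pad (a joint): Travel of the sprung pad in m along its normal: 0 up (at rest), 0.010 fully down on its stop (about 7 N push beyond the tin's weight); springs back when let go.
- lamp (a point): Middle of the white lamp tube, radius 11 mm, 164 mm long along the stand's y, 135 mm above the pad centre and 10 mm behind it: it bars a gripper coming straight down; one coming along the pad's normal (tilted 30 degrees, from the robot's side) clears it.
- can_blue: Bystander: round steel can with blue band, 84 mm diameter, 44 mm high. Origin: centre of underside.
- can_green: Bystander: round steel can with green band, 84 mm diameter, 44 mm high. Origin: centre of underside.
- ink_jar: Bystander: amber ink jar with black cap, 48 mm diameter, 75 mm high. Origin: centre of underside.
Mind the look-alikes: they are no part of the job. Of the things like the tin, leave any that is purple or turquoise; of the rest the larger one is meant.

How it is judged (in metres and radians):
On the way, in this order (a step that is already met when the one before it is completed fails the run):
1. the tin, still held by the fingers, has been lowered onto the pad, flat and lengthwise along the slope (x of tin in the frame of pad_top between -0.006 and 0.015 m and y of tin in the frame of pad_top between -0.012 and 0.012 m and z of tin in the frame of pad_top between -0.005 and 0.006 m and angle between the x axis of tin and the x axis of pad_top, either way round below 0.2 rad and angle between the z axis of tin and the z axis of pad_top, either way round below 0.2 rad and contact force between tin and the fingers above 0.5 N), for 0.1 s.
2. the tin is let go and rests by itself on the pad, pad up (x of tin in the frame of pad_top between -0.004 and 0.01 m and y of tin in the frame of pad_top between -0.009 and 0.009 m and z of tin in the frame of pad_top between -0.004 and 0.004 m and angle between the x axis of tin and the x axis of pad_top, either way round below 0.14 rad and angle between the z axis of tin and the z axis of pad_top, either way round below 0.09 rad and value of joint pad below 0.003 m and contact force between tin and the arm below 0.05 N and contact force between tin and the fingers below 0.05 N), for 0.2 s.
3. the tin is pressed down with the pad to within 2 mm of its stop, still flat on the pad (x of tin in the frame of pad_top between -0.004 and 0.01 m and y of tin in the frame of pad_top between -0.009 and 0.009 m and z of tin in the frame of pad_top between -0.004 and 0.004 m and angle between the x axis of tin and the x axis of pad_top, either way round below 0.14 rad and angle between the z axis of tin and the z axis of pad_top, either way round below 0.09 rad and value of joint pad above 0.008 m), for 0.2 s.
At the end, for the whole second after the job is handed in: The tin lies at rest, lid up, on the pad: long side along the slope within 0.14 rad, flat within 0.09 rad, its lower end within 10 mm of the stop, centred across the pad within 9 mm, underside on the pad within 4 mm; the pad has sprung back up (under 3 mm of travel) (x of tin in the frame of pad_top between -0.004 and 0.01 m and y of tin in the frame of pad_top between -0.009 and 0.009 m and z of tin in the frame of pad_top between -0.004 and 0.004 m and angle between the x axis of tin and the x axis of pad_top, either way round below 0.14 rad and angle between the z axis of tin and the z axis of pad_top, either way round below 0.09 rad and value of joint pad below 0.003 m and linear speed of tin below 0.02 m/s); the robot touches nothing.
It fails at once if the blue can is moved by more than 20 mm (distance of can_blue from where it was at the start of the episode above 0.02 m).
It fails at once if the green can is moved by more than 20 mm (distance of can_green from where it was at the start of the episode above 0.02 m).
It fails at once if the ink jar is moved by more than 20 mm (distance of ink_jar from where it was at the start of the episode above 0.02 m).
It also fails if it takes over 56 s, if anything falls off the work surface, if the arm or the gripper's body presses on something with over 40 N, if the wrist force passes 120 N, or if a joint passes its speed limit or range.

### The arm

A 6-joint arm with a two-finger parallel gripper is mounted at the origin on the work surface. World frame = base frame: x ahead of the robot, y to its left, z up, the work surface at z = 0. Lengths are in mm, angles in rad, forces in N, time in s.
With the tool pointing down it reaches from about 275 to 750 mm from the base axis. Payload 10.2 kg.
Tool frame: the origin (TCP) lies midway between the tips of the shut fingers; the grasp point (between the pads) lies 19 mm behind it; z points along the fingers, y is the line along which they close (so a half turn about z gives the same grasp; the last joint's range is limited). The gripper opens to 85 mm and grips with 20 to 120 N. Pads are 22 mm wide; open, the fingers measure 114 mm over their backs; the gripper's body (76 mm by 85 mm) begins 54 mm behind the grasp point. The pads swing forward as they close: fully open they stand 13 mm farther back than shut.
Start: joints at [-1.39, 0.313, 1.498, -0, 1.331, -0.223], TCP at [206.269, -482.788, 231.294] pointing down, gripper open.
Joint ranges: [-2.94, 2.94], [-0.97, 2.17], [0.19, 2.56], [-1.23, 4.37], [0.02, 3.11], [-2.88, 2.88]. Speed limits (rad/s): [2.39, 2.39, 3.01, 3.14, 3.14, 3.14].

### API

Orientations are given as a unit quaternion [w, x, y, z].
In Python, from rig import ctrl gives the robot as it stands.
- The arm moves only by the tool arm_command, never from a script. Its argument "increments" is a list of rows, each an object with "dr": the turn, a rotation vector about the tool's x, y, z in units of pi/4 rad (1.0 is pi/4 rad), a list of three; "offset": the shift along the tool's x, y, z in units of 120 mm (1.0 is 120 mm), a list of three; "hand": the opening, from -1 (shut) to 1 (fully open). A call has 1 to 8 rows; each row shifts and turns the commanded pose from where the row before left it, along the tool's axes as they then stand; what a row does not reach is not made up. A row lasts 1/10 s, in which the tool goes at most 50 mm and 8.59 degrees, less where a joint would pass 70% of its speed; a pose out of reach is approached as far as the arm can. A call with a number of a shift or a turn outside -1 to 1 is refused whole. A call with a gripper value outside its range is refused whole. The fingers move at their own pace and stop on an object; "grip_force" is the grip in N (left out, the last holds). Time passes only in rows, so rows that do not move let the fingers close. It gives the time, the measured TCP pose, the force, the opening and the grip force at its end, in the units of the state.
- ctrl.sense(): the state, without advancing time (a new reading comes with each control period).
- ctrl.capture(name): name is "side" or "top"; returns the picture (420x560x3 uint8, red, green, blue); there is no depth.
- ctrl.camera_info(name): a dict with "K" (3x3 intrinsics, pixels), "R" (3x3) and "t" (3): a world point X has camera coordinates R X + t. Camera axes: x right, y down, z forward; pixel columns grow to the right and rows downward; lengths in mm; the calibration is good to about 2 mm. A picture is of the moment at which its call begins. camera_info takes no time and is no camera call.
- ctrl.finish_job(): hands the job in; it is judged then, once.
The state is a dict: "time_s": time; "joints": joint angles; "dq": joint speeds; "tau": joint torques, N m; "eef_pos": TCP position; "ee_rot": TCP orientation; "force": force on the tool from outside, world axes, zero at the start; "wrist_torque": the same for the moment, N m; "grip_width": opening from 0.0 (shut) to 1.0 (fully open); "grip_force": force on a finger pad.
Only numpy, scipy, OpenCV 4.12 (cv2) and the standard library are available. Lean on these libraries where they do the work, as an engineer would, in place of code of your own. Each camera call takes 0.05 s, during which the arm holds its last target. There are 200 camera calls.

## Working session

There is one attempt and no reset: what is moved stays moved. The work goes in short steps, Python scripts to look and compute and a tool call to move; the robot and the scene stay as the last step left them, time stands still between calls to the robot, and variables do not carry over. Pictures are saved under pics/ and viewed, at most 10 in all, crops included, and the job is handed in when it is done.

Besides the shell and the picture viewer there is one more tool, called after "Call:" as name(argument=value, ...), one argument or row to a line, values as JSON. arm_command: Moves the arm, as the interface text tells. Shifts and turns lie within -1 to 1; 1 stands for 120 mm of shift or pi/4 rad of turn. Its arguments: {"type":"object","properties":{"increments":{"type":"array"},"grip_force":{"type":"number"}},"required":["increments"]}

```bash
mkdir -p pics; ls; python3 - <<'E'
from rig import ctrl
import cv2,numpy as np
s=ctrl.sense();print(s)
for n in("top","side"):
    im=ctrl.capture(n);cv2.imwrite(f"pics/{n}0.png",im[:,:,::-1]);c=ctrl.camera_info(n)
    print(n,np.round(c["K"],1).tolist(),np.round(c["R"],4).tolist(),np.round(c["t"],1), -np.array(c["R"]).T@np.array(c["t"]))
E
```

```text
pics
{'time_s': 0.0, 'joints': array([-1.39037444e+00,  3.13447401e-01,  1.49844144e+00, -7.42595823e-06,
        1.33100977e+00, -2.23384257e-01]), 'dq': array([ 0.00077496,  0.00060782, -0.0003424 ,  0.00177804, -0.00082131,
        0.00019118]), 'tau': array([-2.88739298e-03, -4.12273550e+01, -2.59744906e+01, -3.60761396e-04,
        4.12837500e-03,  1.89001668e-05]), 'eef_pos': array([ 206.23018135, -482.51379835,  230.73476849]), 'ee_rot': array([-6.52907818e-04,  9.79686335e-01,  2.00534932e-01,  1.04203893e-05]), 'force': array([-0.66847461, -0.3813148 , -0.52243672]), 'wrist_torque': array([0.03371658, 0.03009239, 0.01895691]), 'grip_force': 0.0, 'grip_width': 0.9991932554095704}
top [[530.7, 0.0, 281.8], [0.0, 530.7, 214.6], [0.0, 0.0, 1.0]] [[0.0086, -0.9999, 0.011], [-0.9915, -0.0099, -0.13], [0.13, -0.0098, -0.9915]] [ -28.1  518.5 1204. ] [ 357.74638123  -11.14932843 1261.44415644]
side [[504.2, 0.0, 278.4], [0.0, 504.2, 221.7], [0.0, 0.0, 1.0]] [[-0.9908, -0.1351, -0.0073], [-0.0964, 0.7429, -0.6625], [0.0949, -0.6557, -0.7491]] [ 521.9  168.7 1033.6] [435.26460445 622.81843483 889.79329043]
```

View pics/top0.png

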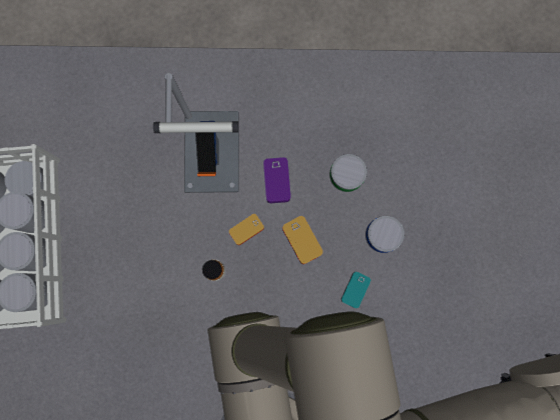

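View pics/side0.png

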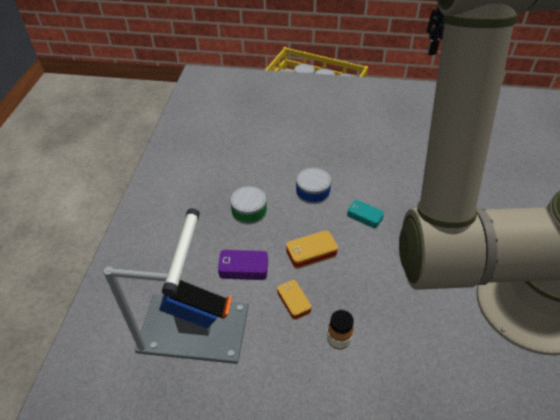

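The top view shows the meant tin, the larger gold one, at (303,239), with the small gold decoy at (246,229). The jar is at (213,270), the stand's plate around (211,150), the orange stop at (206,174) and the lamp from (157,127) to (235,126). In the side view the stop is at (227,304), the tin at (312,248), and the lamp runs from (193,213) to (171,285).

```bash
cat > h.py <<'E'
import cv2,numpy as np
from rig import ctrl
def cam(n):
    c=ctrl.camera_info(n);return np.array(c["K"]),np.array(c["R"]),np.array(c["t"])
def ray(n,p):
    K,R,t=cam(n);d=R.T@np.linalg.inv(K)@np.array([p[0],p[1],1.]);return -R.T@t,d/np.linalg.norm(d)
def plane(n,p,z):
    o,d=ray(n,p);return o+d*(z-o[2])/d[2]
def tri(pt,ps):
    A=np.zeros((3,3));b=np.zeros(3)
    for n,p in(("top",pt),("side",ps)):
        o,d=ray(n,p);M=np.eye(3)-np.outer(d,d);A+=M;b+=M@o
    return np.linalg.solve(A,b)
def proj(n,X):
    K,R,t=cam(n);q=K@(R@np.array(X)+t);return q[:2]/q[2]
def hsvm(im,lo,hi):
    return cv2.inRange(cv2.cvtColor(im,cv2.COLOR_RGB2HSV),np.array(lo),np.array(hi))
def blobs(m,amin=20):
    n,l,s,c=cv2.connectedComponentsWithStats(m)
    return [(s[i],c[i],(l==i).astype(np.uint8)) for i in range(1,n) if s[i,4]>=amin]
E
python3 - <<'E'
from h import *
im={n:cv2.imread(f"pics/{n}0.png")[:,:,::-1].copy() for n in("top","side")}
np.set_printoptions(precision=1,suppress=True)
for n in im:
    for nm,lo,hi in(("gold",(14,120,120),(30,255,255)),("orange",(3,150,120),(13,255,255)),("white",(0,0,190),(179,30,255))):
        for s,c,m in blobs(hsvm(im[n],lo,hi),25):
            r=cv2.minAreaRect(np.argwhere(m)[:,::-1].astype(np.float32))
            print(n,nm,s,c,r)
            if nm=="gold" and n=="top":
                b=[plane(n,p,28) for p in cv2.boxPoints(r)];b=np.array(b)[:,:2];print(b.mean(0),b.tolist())
# base plate grey-blue: sample
for p in((195,180),(230,180),(230,120)): print(cv2.cvtColor(im["top"],cv2.COLOR_RGB2HSV)[p[1],p[0]])
print(cv2.cvtColor(im["top"],cv2.COLOR_RGB2HSV)[220,160])
t=cv2.resize(im["top"][60:205,140:260],None,fx=5,fy=4.1,interpolation=cv2.INTER_CUBIC)
s=cv2.resize(im["side"][200:365,100:255],None,fx=5,fy=3.6,interpolation=cv2.INTER_CUBIC)
t=cv2.resize(im["top"][60:205,140:260],None,fx=4,fy=4,interpolation=cv2.INTER_CUBIC)
cv2.imwrite("pics/t1.png",t[:,:,::-1])
s=cv2.resize(im["side"][200:350,100:255],None,fx=4,fy=4,interpolation=cv2.INTER_CUBIC)
cv2.imwrite("pics/s1.png",s[:,:,::-1])
E
```

```text
top gold [229 214  35  31 551] [245.3 229.3] ((245.80767822265625, 228.96151733398438), (18.027755737304688, 31.895259857177734), 56.30992889404297)
[484.9  60.3] [[481.2101374849658, 102.8819104638059], [523.4662867025555, 41.659180036454785], [488.35293320117876, 17.772444465541312], [446.41468246052904, 78.89961876661835]]
top gold [ 283  216   39   48 1003] [302.5 240.1] ((302.1018981933594, 239.35348510742188), (44.13420867919922, 24.261842727661133), 61.38954162597656)
[461.9 -71.1] [[493.02552835269637, -21.448888478027605], [520.9177885147769, -71.16114768583437], [430.5832299882137, -120.62500771885654], [403.23839102370295, -71.19909627639626]]
top orange [198 174  18   2  35] [206.3 174.5] ((206.5, 174.5), (1.0, 17.0), 90.0)
side gold [266  46 102  31 487] [304.8  60.6] ((317.05218505859375, 60.58503723144531), (100.8246841430664, 24.637784957885742), 3.990912914276123)
side gold [287 231  50  31 949] [311.8 245.6] ((311.3843688964844, 245.6298828125), (21.833730697631836, 47.96261978149414), 72.6459732055664)
side gold [278 280  33  35 664] [294.1 297.6] ((293.9429931640625, 297.1165771484375), (34.9830436706543, 20.802671432495117), 59.74356460571289)
side orange [225 296   6  19  67] [227.4 305.1] ((227.4038543701172, 304.98077392578125), (3.53009033203125, 18.631032943725586), 11.309932708740234)
side white [168 214  28  69 616] [181.8 248.9] ((182.09432983398438, 247.99822998046875), (9.007905006408691, 70.81048583984375), 17.35402488708496)
[105  26  99]
[108  26 100]
[108  27  94]
[130  15 105]
```

View pics/t1.png

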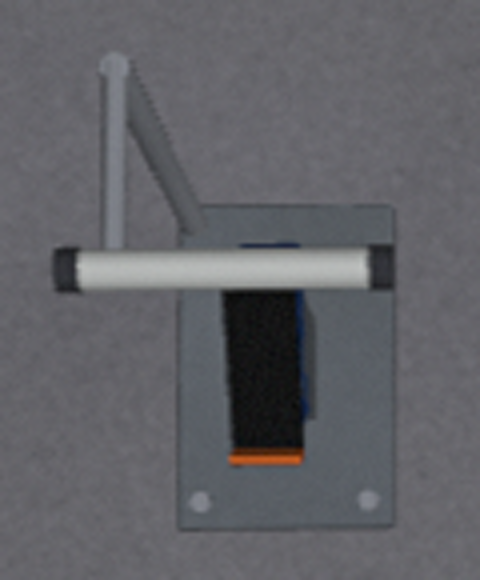

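View pics/s1.png

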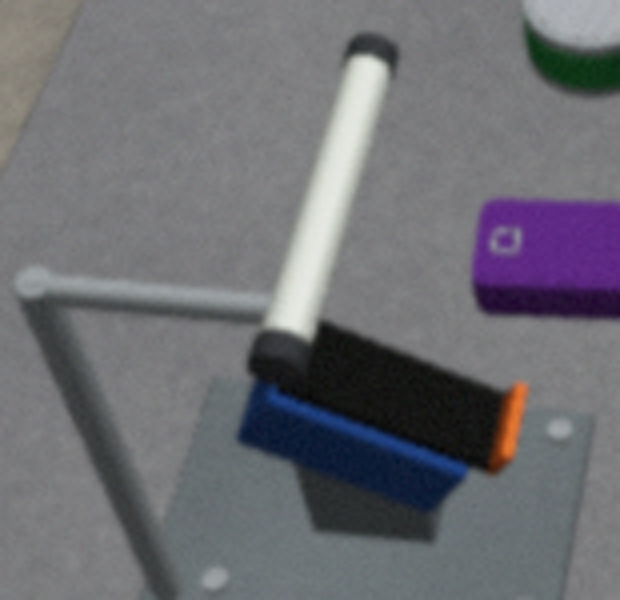

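The crops show a stand yaw near zero. In the top crop the plate corners are (179,207), (395,207), (395,528) and (179,528), the lamp caps end at (53,270) and (394,268), and the stop spans (229–303, 453–466). In the side crop the lamp ends are (372,40) and (277,370), and the stop spans (520,385) to (495,468).

```bash
python3 - <<'E'
from h import *
np.set_printoptions(precision=2,suppress=True)
T=lambda u,v:((u+.5)/4-.5+140,(v+.5)/4-.5+60)
S=lambda u,v:((u+.5)/4-.5+100,(v+.5)/4-.5+200)
P=np.array([plane("top",T(*p),12)[:2] for p in((179,207),(395,207),(395,528),(179,528))])
print("plate",P.tolist(),P.mean(0),"yaw",[np.degrees(np.arctan2(*(a-b)[::-1])) for a,b in((P[0],P[3]),(P[1],P[2]))], np.degrees(np.arctan2(*(P[0]-P[1])[::-1]))-90)
L=[plane("top",T(*p),255) for p in((53,270),(394,268))];L=np.array(L);d=L[0]-L[1]
print("lamp",L.tolist(),L.mean(0),"len",np.linalg.norm(d),"yaw",np.degrees(np.arctan2(-d[0],d[1])))
ls=(tuple(np.array(S(277,355))),S(372,52))
print("lamp tri",tri(T(66,270),ls[0]),tri(T(381,268),ls[1]))
# stop: top-face outer/inner edge z
c,s=np.cos(np.pi/6),np.sin(np.pi/6)
def padw(x,z):return (x*c-z*s,120+x*s+z*c)
for v,x,z in((453,-52,12),(466,-58,12),(466,-58,0)):
    dx,h=padw(x,z)
    q=np.array([plane("top",T(u,v),h) for u in(229,303)]);print("stop",x,z,q.tolist(),"origin x",q[:,0].mean()-dx,"y",q[:,1].mean())
print("stop tri",tri(T(266,460),S(513,422)))
# post top in top view
pp=tri(T(114,66),S(33,281));print("post top",pp)
# tin from red band+gold side, both views
im={n:cv2.imread(f"pics/{n}0.png")[:,:,::-1].copy() for n in("top","side")}
m=hsvm(im["side"],(14,120,120),(30,255,255))
for s_,c_,mm in blobs(m,400):
    r=cv2.minAreaRect(np.argwhere(mm)[:,::-1].astype(np.float32));b=np.array([plane("side",p,28)[:2] for p in cv2.boxPoints(r)]);print("side tin",plane("side",c_,28),b.tolist())
print(plane("top",(302.1,239.35),28))
for n in im:
  h=hsvm(im[n],(5,90,80),(35,255,255))
  for s_,c_,mm in blobs(h,500):
    hull=cv2.convexHull(np.argwhere(mm)[:,::-1].astype(np.float32))[:,0]
    W=np.array([plane(n,p,28)[:2] for p in hull],np.float32);r=cv2.minAreaRect(W);print(n,r)
print("cans/jar",plane("top",(349,172),44),plane("top",(386,233),44),plane("top",(212,270),75),plane("top",(277,180),28))
E
```

```text
plate [[772.2761249530938, 215.54419038327117], [773.8837890590219, 84.36613538179441], [575.7661217175497, 80.56147986570767], [574.4149481142654, 209.13459797597778]] [674.09 147.4 ] yaw [np.float64(1.855413067805177), np.float64(1.100174025426619)] 0.7021582750060276
lamp [[659.1376304924079, 231.70792691166045, 255.0], [662.1213128473601, 65.68560862397328, 255.0]] [660.63 148.7  255.  ] len 166.0491268571243 yaw 1.029584498538532
lamp tri [658.71 224.41 259.65] [660.78  71.53 261.72]
stop -52 12 [[600.8499855935315, 166.545201141923, 104.39230484541326], [601.297023488884, 125.57316990081135, 104.39230484541326]] origin x 652.1068255379986 y 146.05918552136717
stop -58 12 [[594.1240369678991, 166.79006902270098, 101.39230484541326], [594.5690024131943, 125.74496138741232, 101.39230484541326]] origin x 650.5759931100442 y 146.26751520505664
stop -58 0 [[596.2416221893609, 168.38413609804485, 91.0], [596.6905738500541, 126.9713265618701, 91.0]] origin x 646.695571439205 y 147.67773132995748
stop tri [598.19 146.26 102.27]
post top [761.26 204.56 261.29]
side tin [ 553.56 -819.5   
[... 1905 characters left out ...]
581.2655639648438, 169.30960083007812), 0.03439642861485481)
side ((-183.47494506835938, -977.0977172851562), (156.38223266601562, 84.4510498046875), 0.923412561416626)
side ((226.60052490234375, -882.30029296875), (80.47415161132812, 148.9330596923828), 89.79529571533203)
side ((1381.2193603515625, -549.9403076171875), (335.5217590332031, 57.479698181152344), 89.83102416992188)
side ((464.881591796875, -69.51866149902344), (110.83332824707031, 64.09730529785156), 29.80953598022461)
side ((486.15631103515625, 68.32923889160156), (47.55265426635742, 85.6851806640625), 34.818790435791016)
cans/jar [ 619.51 -179.7    44.  ] [ 476.91 -264.09   44.  ] [387.62 131.08  75.  ] [601.8  -11.31  28.  ]
```

```bash
cat > go.py <<'E'
import sys,numpy as np
from scipy.spatial.transform import Rotation as Ro
from rig import ctrl
np.set_printoptions(precision=4,suppress=True)
# stand pose / tin pose
O=np.array([650.7,147.4,120.]);YAW=np.radians(1.0)
PADR=Ro.from_euler("ZY",[YAW,-np.pi/6])     # pad frame
PADTOOL=PADR*Ro.from_euler("x",np.pi)       # tool x up slope, z into pad
def cur():
    s=ctrl.sense();q=s["ee_rot"];return s,np.array(s["eef_pos"]),Ro.from_quat([q[1],q[2],q[3],q[0]])
def delta(P,R):
    s,p,r=cur();print("t",s["time_s"],"tcp",p,"F",s["force"],"w",s["grip_width"],s["grip_force"])
    print("shift units (tool)",r.inv().apply(P-p)/120,"turn units",(r.inv()*R).as_rotvec()/(np.pi/4))
    pp=PADR.inv().apply(p-O);print("tcp in pad",pp,"q",s["joints"])
def pad(x,y,z):delta(O+PADR.apply([x,y,z]),PADTOOL)
def down(x,y,z,yawdeg):delta(np.array([x,y,z]),Ro.from_euler("ZX",[np.radians(yawdeg),np.pi]))
E
python3 -c "
from go import *
down(461.6,-71.3,150,28.7)"
```

```text
t 0.1 tcp [ 206.1985 -482.5627  230.7851] F [-0.5521 -0.1791  0.5283] w 0.9998319417549296 0.0
shift units (tool) [ 3.3036 -2.3146  0.6767] turn units [-0.0015 -0.0004 -0.1237]
tcp in pad [-339.0198 -622.1091  323.6567] q [-1.3904  0.3134  1.4983 -0.      1.331  -0.2234]
```

Call:
arm_command(
  increments=[
    {"offset": [0.275,-0.193,0.055],"dr": [0,0,0],"hand": 1},
    {"offset": [0.275,-0.193,0.055],"dr": [0,0,0],"hand": 1},
    {"offset": [0.275,-0.193,0.055],"dr": [0,0,0],"hand": 1},
    {"offset": [0.275,-0.193,0.055],"dr": [0,0,0],"hand": 1},
    {"offset": [0.275,-0.193,0.055],"dr": [0,0,0],"hand": 1},
    {"offset": [0.275,-0.193,0.055],"dr": [0,0,0],"hand": 1},
    {"offset": [0.275,-0.193,0.055],"dr": [0,0,0],"hand": 1},
    {"offset": [0.275,-0.193,0.055],"dr": [0,0,0],"hand": 1},
  ],
)

```text
time_s: 0.9
eef_pos: [376.7, -207.1, 178.2]
ee_rot: [-0.0, 0.98, 0.2, -0.0]
force: [1.0, -0.4, 0.3]
grip_width: 0.997
grip_force: 0.0
```

```bash
python3 -c "
from go import *
down(461.6,-71.3,150,28.7)"
```

```text
t 0.9 tcp [ 376.7428 -207.084   178.1619] F [ 0.9681 -0.4487  0.3249] w 0.9965829763484026 0.0
shift units (tool) [ 1.0947 -0.7629  0.2348] turn units [-0.0002  0.     -0.1239]
tcp in pad [-213.4946 -349.6488  190.4207] q [-0.7765  0.1577  1.8435  0.      1.1406  0.3906]
```

Call:
arm_command(
  increments=[
    {"offset": [0.275,-0.19,0.06],"dr": [0,0,0],"hand": 1},
    {"offset": [0.275,-0.19,0.06],"dr": [0,0,0],"hand": 1},
    {"offset": [0.275,-0.19,0.06],"dr": [0,0,0],"hand": 1},
    {"offset": [0.27,-0.19,0.055],"dr": [0,0,0],"hand": 1},
    {"offset": [0,0,0],"dr": [0,0,-0.124],"hand": 1},
    {"offset": [0,0,0],"dr": [0,0,0],"hand": 1},
  ],
)

```text
time_s: 1.5
eef_pos: [461.2, -72.3, 149.9]
ee_rot: [-0.0, 0.968, 0.249, -0.0]
force: [-0.4, 0.0, -0.4]
grip_width: 1.0
grip_force: 0.0
```

```bash
python3 -c "
from go import *
down(461.6,-71.3,0,28.7)"
```

```text
t 1.5 tcp [461.2486 -72.3001 149.8587] F [-0.4291  0.0182 -0.4095] w 0.9999813811897293 0.0
shift units (tool) [ 0.0074 -0.0049  1.2488] turn units [-0.001   0.0009  0.0042]
tcp in pad [-152.436  -216.3602  122.4868] q [-0.4072  0.2729  1.7799 -0.0001  1.0899  0.6594]
```

Call:
arm_command(
  increments=[
    {"offset": [0.007,-0.005,0.35],"dr": [0,0,0],"hand": 1},
    {"offset": [0,0,0.35],"dr": [0,0,0],"hand": 1},
    {"offset": [0,0,0.3],"dr": [0,0,0],"hand": 1},
    {"offset": [0,0,0.15],"dr": [0,0,0],"hand": 1},
    {"offset": [0,0,0.08],"dr": [0,0,0],"hand": 1},
    {"offset": [0,0,0.02],"dr": [0,0,0],"hand": 1},
    {"offset": [0,0,0],"dr": [0,0,0],"hand": 1},
  ],
)

```text
time_s: 2.2
eef_pos: [462.0, -72.7, 0.9]
ee_rot: [0.0, 0.969, 0.247, 0.0]
force: [0.5, 0.1, 0.6]
grip_width: 1.001
grip_force: 0.0
```

```bash
python3 - <<'E'
from go import *
down(461.6,-71.3,0,28.7)
import cv2
t=ctrl.capture("top")[180:300,230:380];s=ctrl.capture("side")[190:310,240:390]
cv2.imwrite("pics/g1.png",cv2.resize(np.hstack([t,s]),None,fx=2.6,fy=2.6,interpolation=cv2.INTER_CUBIC)[:,:,::-1])
E
```

```text
t 2.2 tcp [462.0009 -72.6959   0.8737] F [0.4786 0.138  0.6135] w 1.0009855129233185 0.0
shift units (tool) [ 0.0026 -0.0118  0.0073] turn units [ 0.001  -0.0007 -0.0012]
tcp in pad [-226.2831 -216.7692   -6.9107] q [-0.4074  0.5257  1.8968 -0.      0.7182  0.6635]
```

View pics/g1.png

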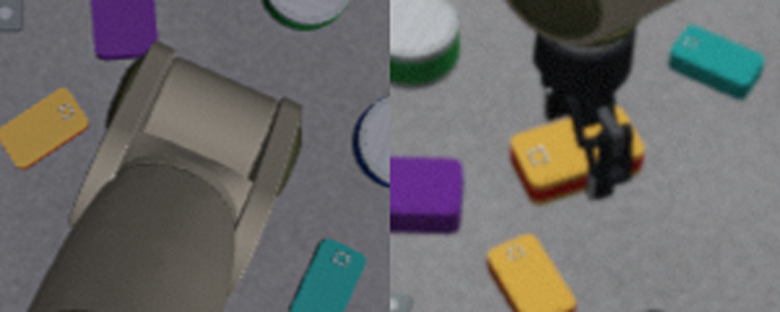

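In the side half of the crop the fingers straddle the tin near its middle (around (600,145)) without touching it. I'll close them.

Call:
arm_command(
  increments=[
    {"offset": [0,0,0],"dr": [0,0,0],"hand": -1},
    {"offset": [0,0,0],"dr": [0,0,0],"hand": -1},
    {"offset": [0,0,0],"dr": [0,0,0],"hand": -1},
    {"offset": [0,0,0],"dr": [0,0,0],"hand": -1},
    {"offset": [0,0,0],"dr": [0,0,0],"hand": -1},
    {"offset": [0,0,0],"dr": [0,0,0],"hand": -1},
    {"offset": [0,0,0],"dr": [0,0,0],"hand": -1},
  ],
  grip_force=40,
)

```text
time_s: 3.0
eef_pos: [462.2, -72.5, 1.1]
ee_rot: [0.001, 0.969, 0.248, 0.001]
force: [-1.1, 0.3, 6.5]
grip_width: 0.67
grip_force: 43.4
```

Call:
arm_command(
  increments=[
    {"offset": [0,0,-0.1],"dr": [0,0,0],"hand": -1},
    {"offset": [0,0,-0.3],"dr": [0,0,0],"hand": -1},
    {"offset": [0,0,-0.35],"dr": [0,0,0],"hand": -1},
    {"offset": [0,0,-0.35],"dr": [0,0,0],"hand": -1},
    {"offset": [0,0,-0.35],"dr": [0,0,0],"hand": -1},
    {"offset": [0,0,-0.35],"dr": [0,0,0],"hand": -1},
    {"offset": [0,0,-0.2],"dr": [0,0,0],"hand": -1},
    {"offset": [0,0,0],"dr": [0,0,0],"hand": -1},
  ],
)

```text
time_s: 3.8
eef_pos: [462.5, -72.5, 243.9]
ee_rot: [0.002, 0.969, 0.248, 0.003]
force: [1.0, -0.6, -2.9]
grip_width: 0.675
grip_force: 44.5
```

Call:
arm_command(
  increments=[
    {"offset": [0,0,0],"dr": [0,0,0.15],"hand": -1},
    {"offset": [0,0,0],"dr": [0,0,0.15],"hand": -1},
    {"offset": [0,0,0],"dr": [0,0,0.15],"hand": -1},
    {"offset": [0,0,0],"dr": [0,0,0.15],"hand": -1},
    {"offset": [0,0,0],"dr": [0,0,0],"hand": -1},
  ],
)

```text
time_s: 4.3
eef_pos: [461.0, -71.9, 239.1]
ee_rot: [-0.001, 1.0, 0.014, -0.001]
force: [-0.9, -0.0, -2.2]
grip_width: 0.674
grip_force: 44.3
```

Call:
arm_command(
  increments=[
    {"offset": [0,0,0],"dr": [0,0.15,0],"hand": -1},
    {"offset": [0,0,0],"dr": [0,0.15,0],"hand": -1},
    {"offset": [0,0,0],"dr": [0,0.15,0],"hand": -1},
    {"offset": [0,0,0],"dr": [0,0.15,0],"hand": -1},
    {"offset": [0,0,0],"dr": [0,0.067,0],"hand": -1},
    {"offset": [0,0,0],"dr": [0,0,0],"hand": -1},
  ],
)

```text
time_s: 4.9
eef_pos: [460.3, -71.9, 239.1]
ee_rot: [-0.004, 0.966, 0.015, 0.258]
force: [-0.4, -0.1, -2.6]
grip_width: 0.668
grip_force: 44.4
```

```bash
python3 -c "
from go import *
pad(3,0,130)"
```

```text
t 4.9 tcp [460.322  -71.9376 239.1427] F [-0.417  -0.0999 -2.5685] w 0.6680856102355857 44.36226189136505
shift units (tool) [ 0.9526 -1.7843  0.5965] turn units [-0.0087  0.0018  0.0155]
tcp in pad [-108.5909 -215.9816  200.2691] q [-0.5715 -0.0826  2.0183  0.4031  0.8049  0.7454]
```

Call:
arm_command(
  increments=[
    {"offset": [0.16,-0.297,0.1],"dr": [0,0,0.0155],"hand": -1},
    {"offset": [0.16,-0.297,0.1],"dr": [-0.008,0,0],"hand": -1},
    {"offset": [0.16,-0.297,0.1],"dr": [0,0,0],"hand": -1},
    {"offset": [0.16,-0.297,0.1],"dr": [0,0,0],"hand": -1},
    {"offset": [0.16,-0.297,0.1],"dr": [0,0,0],"hand": -1},
    {"offset": [0.15,-0.297,0.1],"dr": [0,0,0],"hand": -1},
    {"offset": [0,0,0],"dr": [0,0,0],"hand": -1},
    {"offset": [0,0,0],"dr": [0,0,0],"hand": -1},
  ],
)

```text
time_s: 5.7
eef_pos: [592.2, 145.0, 234.2]
ee_rot: [-0.002, 0.966, 0.009, 0.258]
force: [-0.6, 0.0, -3.1]
grip_width: 0.665
grip_force: 44.5
```

```bash
python3 - <<'E'
from go import *
import cv2
pad(3,0,20)
t=ctrl.capture("top")[60:230,140:300];s=ctrl.capture("side")[190:360,100:260]
cv2.imwrite("pics/p1.png",cv2.resize(np.hstack([t,s]),None,fx=2.5,fy=2.5,interpolation=cv2.INTER_CUBIC)[:,:,::-1])
E
```

```text
t 5.7 tcp [592.1932 144.9904 234.1504] F [-0.5761  0.0072 -3.0729] w 0.6650526493855883 44.534032344818115
shift units (tool) [-0.0259 -0.0116  0.9011] turn units [0.     0.0032 0.0023]
tcp in pad [  6.3781  -1.3882 128.1271] q [ 0.0565  0.2561  1.6575 -0.0299  0.7075  1.6255]
```

View pics/p1.png

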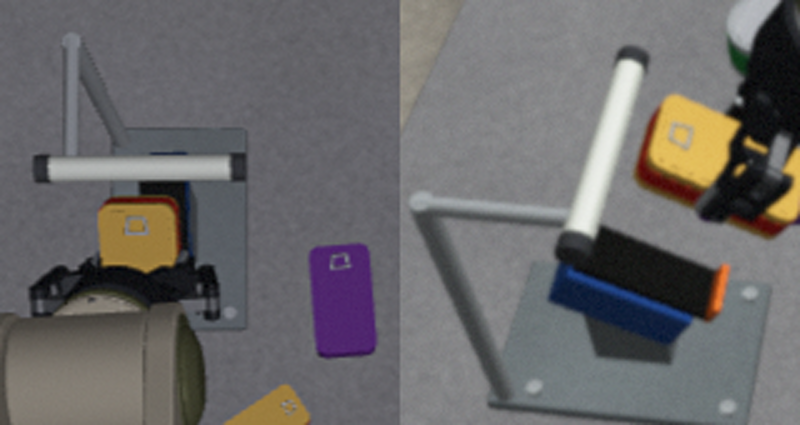

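```bash
python3 - <<'E'
from h import *; from go import *
s,p,r=cur()
C=lambda q:(q-[140,60])*2.5
C2=lambda q:(q-[100,190])*2.5+[400,0]
for X in([52,29,-27],[52,-29,-27],[52,29,1],[52,-29,1],[52,0,-27]):
    X=[X[0],X[1],X[2]]; w=p+r.apply(X); print(X,C(proj("top",w)),C2(proj("side",w)))
for X in([50,20,0],[50,-20,0],[-58,20,12],[-58,-20,12],[-52,20,12],[-52,-20,12]):
    w=O+PADR.apply(X);print("pad",X,C(proj("top",w)),C2(proj("side",w)))
for y in(82,-82):
    w=O*[1,1,0]+Ro.from_euler("Z",YAW).apply([10,y,255]);print("lamp",C(proj("top",w)),C2(proj("side",w)))
im=ctrl.capture("top");m=hsvm(im,(14,120,120),(30,255,255))
for a,c,mm in blobs(m,300):
    ys,xs=np.nonzero(mm)
    for yy in range(a[1]+3,a[1]+a[3],4): print(yy,(C(np.array([xs[ys==yy].min()-.5,yy]))),C(np.array([xs[ys==yy].max()+.5,yy])))
E
```

```text
[52, 29, -27] [176.1349 203.2258] [667.1035  88.3374]
[52, -29, -27] [ 99.1877 203.5875] [646.8754 159.8233]
[52, 29, 1] [180.148  194.0243] [650.3484 110.9113]
[52, -29, 1] [105.141  194.3709] [629.806  181.7307]
[52, 0, -27] [137.6742 203.4066] [657.2348 123.2133]
pad [50, 20, 0] [136.5542 167.2586] [575.1324 266.4267]
pad [50, -20, 0] [182.8185 167.0104] [589.5289 219.6091]
pad [-58, 20, 12] [142.6097 290.3103] [720.5438 313.1918]
pad [-58, -20, 12] [187.6827 290.0182] [730.4585 266.2787]
pad [-52, 20, 12] [142.1809 283.8746] [713.0593 310.2828]
pad [-52, -20, 12] [187.3422 283.5845] [723.2051 263.3604]
lamp [ 34.9522 167.6829] [571.6468 257.6709]
lamp [245.439  166.5537] [634.149   56.9241]
145 [ 98.75 212.5 ] [176.25 212.5 ]
149 [ 98.75 222.5 ] [176.25 222.5 ]
153 [ 98.75 232.5 ] [176.25 232.5 ]
157 [101.25 242.5 ] [176.25 242.5 ]
161 [101.25 252.5 ] [176.25 252.5 ]
165 [103.75 262.5 ] [173.75 262.5 ]
217 [268.75 392.5 ] [293.75 392.5 ]
221 [253.75 402.5 ] [298.75 402.5 ]
225 [238.75 412.5 ] [306.25 412.5 ]
229 [223.75 422.5 ] [306.25 422.5 ]
233 [223.75 432.5 ] [291.25 432.5 ]
237 [228.75 442.5 ] [276.25 442.5 ]
241 [236.25 452.5 ] [261.25 452.5 ]
```

The tin is in the grip as computed: its lid edges in the top view match the predicted columns (99–176) to within a pixel. I'll descend along the pad normal.

Call:
arm_command(
  increments=[
    {"offset": [-0.012,-0.0116,0.2],"dr": [0,0.003,0.002],"hand": -1},
    {"offset": [0,0,0.25],"dr": [0,0,0],"hand": -1},
    {"offset": [0,0,0.25],"dr": [0,0,0],"hand": -1},
    {"offset": [0,0,0.15],"dr": [0,0,0],"hand": -1},
    {"offset": [0,0,0.1],"dr": [0,0,0],"hand": -1},
    {"offset": [0,0,0.04],"dr": [0,0,0],"hand": -1},
    {"offset": [0,0,0],"dr": [0,0,0],"hand": -1},
  ],
)

```text
time_s: 6.55
eef_pos: [650.7, 146.1, 132.0]
ee_rot: [-0.002, 0.966, 0.007, 0.26]
force: [0.5, -0.7, -2.7]
grip_width: 0.672
grip_force: 44.5
```

```bash
python3 -c "
from go import *
pad(5,0,1)"
```

```text
t 6.55 tcp [650.6987 146.0902 131.965 ] F [ 0.4514 -0.6792 -2.7381] w 0.671612673524353 44.46281969547272
shift units (tool) [-0.0082 -0.0109  0.0781] turn units [ 0.0005 -0.0033 -0.0042]
tcp in pad [ 5.9616 -1.3095 10.3741] q [ 0.0526  0.4908  1.6133 -0.0369  0.5119  1.6366]
```

Call:
arm_command(
  increments=[
    {"offset": [-0.008,-0.011,0.03],"dr": [0,-0.003,-0.004],"hand": -1},
    {"offset": [0,0,0.025],"dr": [0,0,0],"hand": -1},
    {"offset": [0,0,0.015],"dr": [0,0,0],"hand": -1},
    {"offset": [0,0,0],"dr": [0,0,0],"hand": -1},
  ],
)

```text
time_s: 6.95
eef_pos: [654.0, 147.9, 124.0]
ee_rot: [-0.002, 0.966, 0.009, 0.259]
force: [0.8, -0.2, -2.7]
grip_width: 0.67
grip_force: 44.5
```

```bash
python3 -c "
from go import *
pad(5,0,1)"
```

```text
t 6.95 tcp [653.9907 147.9496 124.0281] F [ 0.7786 -0.2243 -2.6712] w 0.6701713020608058 44.536356925964355
shift units (tool) [0.0011 0.0041 0.007 ] turn units [-0.     -0.0002  0.0003]
tcp in pad [4.8718 0.4921 1.8386] q [ 0.0555  0.5091  1.6068 -0.0395  0.5026  1.6381]
```

Still no contact, so I'll continue in 1 mm steps.

Call:
arm_command(
  increments=[
    {"offset": [0,0,0.009],"dr": [0,0,0],"hand": -1},
    {"offset": [0,0,0.009],"dr": [0,0,0],"hand": -1},
    {"offset": [0,0,0],"dr": [0,0,0],"hand": -1},
  ],
)

```text
time_s: 7.25
eef_pos: [655.1, 148.0, 122.5]
ee_rot: [-0.002, 0.966, 0.009, 0.259]
force: [-4.2, -0.1, 1.8]
grip_width: 0.671
grip_force: 45.3
```

```bash
python3 -c "
from go import *
pad(5,0,0)"
```

```text
t 7.25 tcp [655.1058 147.9646 122.5287] F [-4.2336 -0.1125  1.7833] w 0.6713715691062498 45.31983196735382
shift units (tool) [-0.0007  0.0041 -0.0001] turn units [ 0.     -0.0007  0.0004]
tcp in pad [ 5.0879  0.4876 -0.0176] q [ 0.0554  0.5131  1.6049 -0.0396  0.5001  1.6382]
```

Call:
arm_command(
  increments=[
    {"offset": [0,0,0],"dr": [0,0,0],"hand": -1},
    {"offset": [0,0,0],"dr": [0,0,0],"hand": -1},
    {"offset": [0,0,0],"dr": [0,0,0],"hand": 0.5},
    {"offset": [0,0,0],"dr": [0,0,0],"hand": 0.7},
    {"offset": [0,0,0],"dr": [0,0,0],"hand": 1},
    {"offset": [0,0,0],"dr": [0,0,0],"hand": 1},
    {"offset": [0,0,0],"dr": [0,0,0],"hand": 1},
    {"offset": [0,0,0],"dr": [0,0,0],"hand": 1},
  ],
)

```text
time_s: 8.05
eef_pos: [655.1, 147.9, 122.2]
ee_rot: [-0.002, 0.966, 0.009, 0.259]
force: [0.2, 0.5, -1.3]
grip_width: 1.003
grip_force: 0.0
```

Call:
arm_command(
  increments=[
    {"offset": [0,0,-0.1],"dr": [0,0,0],"hand": 1},
    {"offset": [0,0,-0.2],"dr": [0,0,0],"hand": 1},
    {"offset": [0,0,-0.3],"dr": [0,0,0],"hand": 1},
    {"offset": [0,0,-0.3],"dr": [0,0,0],"hand": 1},
    {"offset": [0,0,-0.2],"dr": [0,0,0],"hand": -1},
    {"offset": [0,0,0],"dr": [0,0,0],"hand": -1},
    {"offset": [0,0,0],"dr": [0,0,0],"hand": -1},
  ],
)

```text
time_s: 8.75
eef_pos: [588.9, 146.8, 236.8]
ee_rot: [-0.002, 0.966, 0.009, 0.259]
force: [0.6, 0.7, -0.5]
grip_width: 0.514
grip_force: 0.0
```

```bash
python3 - <<'E'
from go import *
from h import *
pad(0,0,40)
t=ctrl.capture("top");s=ctrl.capture("side")
C=lambda q:(q-[140,60])*2.5
C2=lambda q:(q-[100,190])*2.5+[400,0]
for X in([57,29,28],[57,-29,28],[-47,29,28],[-47,-29,28]):
    w=O+PADR.apply(X);print(X,C(proj("top",w)),C2(proj("side",w)))
cv2.imwrite("pics/p2.png",cv2.resize(np.hstack([t[60:230,140:300],s[190:360,100:260]]),None,fx=2.5,fy=2.5,interpolation=cv2.INTER_CUBIC)[:,:,::-1])
E
```

```text
t 8.75 tcp [588.8782 146.7828 236.833 ] F [ 0.5681  0.7164 -0.4771] w 0.5140855454488288 0.0
shift units (tool) [-0.0414  0.0038  0.7674] turn units [-0.     -0.0012  0.0003]
tcp in pad [  4.8761   0.4618 132.0919] q [ 0.0607  0.2466  1.6636 -0.0333  0.7075  1.6333]
[57, 29, 28] [120.7665 166.7834] [576.2282 256.1469]
[57, -29, 28] [189.5612 166.4147] [597.42  187.518]
[-47, 29, 28] [129.0564 284.1964] [713.7973 309.6502]
[-47, -29, 28] [195.4838 283.7695] [728.5841 241.149 ]
```

View pics/p2.png

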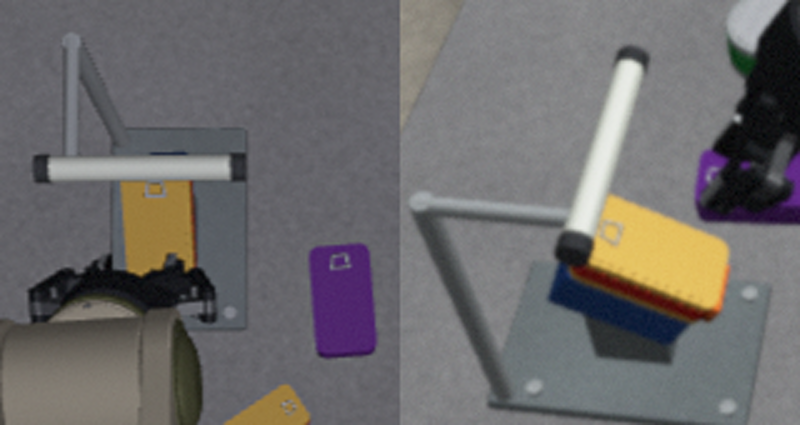

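The tin lies flat on the pad where predicted; its side-view lower corners are around (725,242) and (718,312). Next I'll press it with shut fingers at its centre.

Call:
arm_command(
  increments=[
    {"offset": [-0.025,0.004,0.05],"dr": [0,0,0],"hand": -1},
    {"offset": [0,0,0.1],"dr": [0,0,0],"hand": -1},
    {"offset": [0,0,0.2],"dr": [0,0,0],"hand": -1},
    {"offset": [0,0,0.2],"dr": [0,0,0],"hand": -1},
    {"offset": [0,0,0.15],"dr": [0,0,0],"hand": -1},
    {"offset": [0,0,0.08],"dr": [0,0,0],"hand": -1},
    {"offset": [0,0,0.03],"dr": [0,0,0],"hand": -1},
    {"offset": [0,0,0],"dr": [0,0,0],"hand": -1},
  ],
)

```text
time_s: 9.65
eef_pos: [635.1, 147.1, 150.4]
ee_rot: [-0.002, 0.966, 0.009, 0.259]
force: [-0.8, -0.8, -0.9]
grip_width: -0.002
grip_force: 0.0
```

```bash
python3 -c "
from go import *
pad(2,0,28)"
```

```text
t 9.65 tcp [635.0856 147.0862 150.3611] F [-0.7688 -0.7651 -0.8786] w -0.0015395353616712785 0.0
shift units (tool) [ 0.0029 -0.0003  0.0509] turn units [0.0001 0.0006 0.0003]
tcp in pad [ 1.6554 -0.0412 34.1022] q [ 0.0559  0.4385  1.6395 -0.0374  0.5411  1.6359]
```

Call:
arm_command(
  increments=[
    {"offset": [0,0,0.03],"dr": [0,0,0],"hand": -1},
    {"offset": [0,0,0.02],"dr": [0,0,0],"hand": -1},
    {"offset": [0,0,0.02],"dr": [0,0,0],"hand": -1},
    {"offset": [0,0,0.02],"dr": [0,0,0],"hand": -1},
    {"offset": [0,0,0.02],"dr": [0,0,0],"hand": -1},
    {"offset": [0,0,0],"dr": [0,0,0],"hand": -1},
  ],
)

```text
time_s: 10.25
eef_pos: [641.9, 147.3, 139.7]
ee_rot: [-0.002, 0.966, 0.009, 0.259]
force: [-3.5, -0.4, 4.7]
grip_width: -0.001
grip_force: 3.0
```

```bash
python3 -c "
from go import *
pad(2,0,18)"
```

```text
t 10.25 tcp [641.9397 147.2795 139.662 ] F [-3.4871 -0.3573  4.6735] w -0.0014106686103215317 3.0360784381628036
shift units (tool) [-0.0021  0.0003  0.0284] turn units [-0.0001 -0.0013  0.0003]
tcp in pad [ 2.2437  0.0324 21.4083] q [ 0.0555  0.4652  1.6305 -0.0381  0.522   1.6365]
```

Call:
arm_command(
  increments=[
    {"offset": [0,0,0.012],"dr": [0,0,0],"hand": -1},
    {"offset": [0,0,0.012],"dr": [0,0,0],"hand": -1},
    {"offset": [0,0,0.008],"dr": [0,0,0],"hand": -1},
    {"offset": [0,0,0],"dr": [0,0,0],"hand": -1},
  ],
)

```text
time_s: 10.65
eef_pos: [643.8, 147.3, 136.5]
ee_rot: [-0.002, 0.966, 0.009, 0.259]
force: [-5.4, -0.7, 6.3]
grip_width: -0.0
grip_force: 3.8
```

```bash
python3 -c "
from go import *
pad(2,0,18)"
```

```text
t 10.65 tcp [643.7602 147.3449 136.4968] F [-5.3891 -0.7179  6.2645] w -6.226923016604539e-05 3.7680816152715124
shift units (tool) [-0.002   0.0005 -0.002 ] turn units [-0.0001 -0.0012  0.0003]
tcp in pad [ 2.2385  0.066  17.7565] q [ 0.0554  0.4729  1.6278 -0.0383  0.517   1.6367]
```

Call:
arm_command(
  increments=[
    {"offset": [0,0,0.008],"dr": [0,0,0],"hand": -1},
    {"offset": [0,0,0],"dr": [0,0,0],"hand": -1},
    {"offset": [0,0,0],"dr": [0,0,0],"hand": -1},
  ],
)

```text
time_s: 10.95
eef_pos: [643.9, 147.3, 136.3]
ee_rot: [-0.002, 0.966, 0.009, 0.259]
force: [-11.8, -1.8, 12.4]
grip_width: 0.002
grip_force: 8.3
```

```bash
python3 -c "
from go import *
pad(2,0,18)"
```

```text
t 10.95 tcp [643.9329 147.3294 136.2866] F [-11.7834  -1.7546  12.4375] w 0.001730821411571625 8.292752375855343
shift units (tool) [-0.0024  0.0004 -0.0043] turn units [ 0.0001 -0.001   0.0006]
tcp in pad [ 2.2826  0.0475 17.4883] q [ 0.0554  0.4735  1.6274 -0.0385  0.517   1.6367]
```

The force jumped to about 17 N with almost no motion, so the pad is on its stop. I'll hold briefly, then release slowly.

Call:
arm_command(
  increments=[
    {"offset": [0,0,0],"dr": [0,0,0],"hand": -1},
    {"offset": [0,0,0],"dr": [0,0,0],"hand": -1},
    {"offset": [0,0,0],"dr": [0,0,0],"hand": -1},
    {"offset": [0,0,-0.02],"dr": [0,0,0],"hand": -1},
    {"offset": [0,0,-0.02],"dr": [0,0,0],"hand": -1},
    {"offset": [0,0,-0.02],"dr": [0,0,0],"hand": -1},
    {"offset": [0,0,-0.02],"dr": [0,0,0],"hand": -1},
    {"offset": [0,0,-0.02],"dr": [0,0,0],"hand": -1},
  ],
)

```text
time_s: 11.75
eef_pos: [638.1, 147.2, 145.7]
ee_rot: [-0.002, 0.966, 0.009, 0.259]
force: [0.4, -0.5, 0.2]
grip_width: 0.002
grip_force: 0.0
```

Call:
arm_command(
  increments=[
    {"offset": [0,0,-0.1],"dr": [0,0,0],"hand": -1},
    {"offset": [0,0,-0.3],"dr": [0,0,0],"hand": -1},
    {"offset": [0,0,-0.35],"dr": [0,0,0],"hand": -1},
    {"offset": [0,0,-0.35],"dr": [0,0,0],"hand": -1},
    {"offset": [0,0,0],"dr": [0,0,0],"hand": -1},
    {"offset": [0,0,0],"dr": [0,0,0],"hand": -1},
  ],
)

```text
time_s: 12.35
eef_pos: [571.7, 146.0, 260.7]
ee_rot: [-0.002, 0.966, 0.009, 0.259]
force: [-0.1, 0.8, -0.2]
grip_width: 0.001
grip_force: 0.0
```

```bash
python3 - <<'E'
from go import *
from h import *
pad(0,0,40)
t=ctrl.capture("top");s=ctrl.capture("side")
cv2.imwrite("pics/p3.png",cv2.resize(np.hstack([t[60:230,140:300],s[190:360,100:260]]),None,fx=2.5,fy=2.5,interpolation=cv2.INTER_CUBIC)[:,:,::-1])
E
```

```text
t 12.35 tcp [571.6821 146.0306 260.7478] F [-0.1359  0.8224 -0.1851] w 0.001228462075276235 0.0
shift units (tool) [-0.0175  0.0001  1.0117] turn units [-0.0001 -0.0018  0.0003]
tcp in pad [  1.9321   0.0098 161.4061] q [ 0.0614  0.1877  1.6725 -0.032   0.757   1.6318]
```

View pics/p3.png

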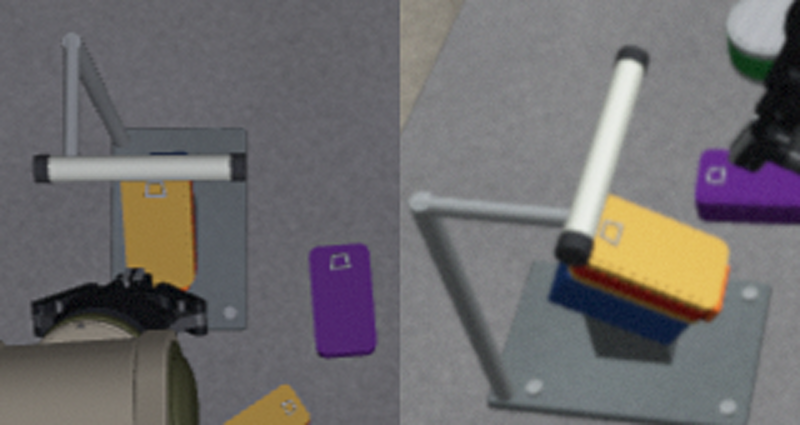

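The tin hasn't moved: its lower corners are still near (727,242) and (718,312) in the side crop. The pad is back up and the gripper is clear, so I'm handing in.

```bash
python3 -c "
from rig import ctrl
print(ctrl.finish_job())"
```

```text
the job is handed in; nothing more can be done
None
```

I handed the job in after about 12.4 s on the clock: the gold tin lies flat on the sloping pad after being pressed to the stop and sprung back, the gripper is clear, and I saw no contact with the cans or ink jar; no verdict came back.

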